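Seat the carrier plate on the shaker's locating pins

ROBOT

A 6-joint arm with a two-finger parallel gripper is mounted at the origin on the work surface. World frame = base frame: x ahead of the robot, y to its left, z up, the work surface at z = 0. Lengths are in m, angles in rad, forces in N, time in s.
With the tool pointing down it reaches from about 0.3 to 0.875 m from the base axis. Payload 6.4 kg.
Tool frame: the origin (TCP) lies midway between the tips of the shut fingers; the grasp point (between the pads) lies 19 mm behind it; y points along the fingers, x is the direction in which the jaws open and shut, and the axes are right-handed (so a half turn about y gives the same grasp; the last joint's range is limited). The gripper opens to 88 mm and grips with 3 to 60 N. Pads are 18 mm wide; open, the fingers measure 123 mm over their backs; the gripper's body (75 mm by 187 mm) begins 45 mm behind the grasp point.
Start: joints at [-1.479, 0.181, 1.607, -0, 1.354, -0.206], TCP at [0.169, -0.55, 0.239] pointing down, gripper open.
Joint ranges: [-2.99, 2.99], [-0.89, 2.07], [0.3, 2.58], [-1.14, 4.28], [0, 2.63], [-3.12, 3.12]. Speed limits (rad/s): [2.57, 2.57, 3.01, 3.14, 3.14, 3.14].

INTERFACE

Orientations are given as a unit quaternion [w, x, y, z].
In Python, from plant import robot gives the robot as it stands. Calls block until the motion is done:
- robot.reach(position, orientation): joint-space move of the TCP to a pose.
- robot.move_straight(position, max_speed=0.15, frame=None, threshold=None): straight line of the TCP; frame=None keeps the orientation; max_speed is the mean speed in m/s. With threshold (N) it stops when the force on the tool has changed by that much, and returns True; else False.
- robot.movej(angles): joint-space move.
- robot.open_gripper() and robot.close(): open the fingers fully, or close them until they stop; the grip force is fixed at half the most.
- robot.pause(seconds).
- robot.inverse_kinematics(position, orientation): joint angles nearest the present ones, or None.
- robot.get_obs(): the state.
- robot.camera(name): name is "scene" or "top" or "wrist"; returns the picture (420x560x3 uint8, red, green, blue); there is no depth.
- robot.calibration(name): a dict with "camera_matrix" (3x3 intrinsics, pixels), "origin" and "rotation" of the camera in the world; the wrist camera has in their place "mount" (4x4, takes a point from camera to tool coordinates, whose origin is the TCP and whose axes are the tool frame's). Camera axes: x right, y down, z forward; pixel columns grow to the right and rows downward; lengths in m; the calibration is good to about 2 mm. A picture is of the moment at which its call begins: read the wrist's pose just before it. calibration takes no time and is no camera call.
A pose or a line that the arm cannot do raises robot.Unreachable and nothing moves.
- robot.finish_job(): hands the job in, once; it reports no verdict.
The state is a dict: "time": time; "qpos": joint angles; "qd": joint speeds; "effort": joint torques, N m; "tool_pos": TCP position; "eef_rot": TCP orientation; "contact_force": force on the tool from outside, world axes, zero at the start; "moment": the same for the moment, N m; "finger_gap": finger opening in m.
Only numpy, scipy, OpenCV 4.12 (cv2) and the standard library are available. Lean on these libraries where they do the work, as an engineer would, in place of code of your own. Each camera call takes 0.05 s, during which the arm holds its last target. There are 200 camera calls.

TASK

The grey carrier plate on the bench shaker was put down askew and is propped up on the shaker's two locating pins. With the fingertips only, without lifting it off the shaker, nudge the plate sideways until both of its round holes drop over the two pins and it lies flat on the deck, then take the hand away. Leave the bottle, the carton and the steel pot beside the shaker where they stand.

Things in the scene. Friction and masses are not known exactly. Their poses are not given: they have to be found in the camera images.
- shaker: Bench shaker, fixed: white housing, flat aluminium deck on top, 230 mm (its x) by 290 mm (its y), deck top 60 mm above the counter. Origin at the centre of its underside, on the counter; x points away from its control panel and the robot (up to 0.3 rad off world x), y to the left seen from the robot. Two steel pins stand on the deck at x = +25 mm, y = +65 and -65 mm.
- plate: Loose grey plastic carrier plate, 130 mm (its x) by 180 mm (its y) by 14 mm thick, about 0.35 kg; nine square pockets (27 mm wide, 8 mm deep) in its top and two round through holes near its ends. Origin at the centre of its underside. At first its +x side rests on the pins' tops and its low -x bottom edge on the deck (about 4 degrees of lean). It slides when its edge is pushed with a few newtons.
- deck (a point): Centre of the deck's top surface; axes as shaker. The seated plate lies centred here, its edges parallel to the deck's and its origin and axes on these. Thin dark corner marks on the deck (look only), 2 mm outside the plate's home outline, frame that place.
- pin_left (a point): Foot of the left pin (+y of the shaker), at the deck's surface. The pin is 10 mm thick and 8 mm high, tapering in its upper half to a 5 mm wide top.
- pin_right (a point): Foot of the right pin (-y of the shaker), at the deck's surface; same pin.
- hole_left (a point): Centre of the plate's left hole at the underside: 14 mm diameter, at x = +25 mm, y = +65 mm of the plate. It belongs over pin_left. A hole falls over its pin when within about 4 mm of it, and then holds that end of the plate while the other end can still swing. A hole pushed past its pin can be pushed back.
- hole_right (a point): Centre of the plate's right hole at the underside: 14 mm diameter, at x = +25 mm, y = -65 mm of the plate. It belongs over pin_right. At the start the holes lie 6 to 37 mm short of their pins (towards the robot), and up to 28 mm to one side.
- bottle: Loose amber glass bottle, 52 mm diameter, 105 mm tall, standing on the counter to the left of the shaker; origin at the centre of its underside. Bystander.
- carton: Loose white paper carton, 60 x 100 x 45 mm high, on the counter to the right of the shaker; origin at the centre of its underside. Bystander.
- pot: Loose open steel pot, 60 mm rim diameter, 60 mm tall, on the counter to the right of the shaker, beyond the carton; origin at the centre of its underside. Bystander.

How it is judged:
By the outcome, as a careful person would: the job done as asked, in the order asked, and still so for the second after the job is handed in, with the robot touching nothing.
It also fails if it takes over 67 s, if anything falls off the work surface, if the arm or the gripper's body presses on something with over 40 N, if the wrist force passes 120 N, or if a joint passes its speed limit or range.

## Working session

There is one attempt and no reset: what is moved stays moved. The work goes in short steps, each a Python script; the robot and the scene stay as the last script left them, time stands still between calls to the robot, and variables do not carry over. Pictures are saved under pics/ and viewed, about 8 in all and at most 12, crops included, and the job is handed in when it is done.

```bash
ls; mkdir -p pics; python3 - <<'E'
from plant import robot
import cv2
for n in("top","scene"):
    cv2.imwrite(f"pics/{n}0.png",robot.camera(n)[:,:,::-1]); c=robot.calibration(n); print(n,c)
print(robot.calibration("wrist")); o=robot.get_obs(); print(o)
E
```

```text
pics
top {'camera_matrix': array([[496.21000549,   0.        , 285.14738989],
       [  0.        , 496.21000549, 208.77584011],
       [  0.        ,   0.        ,   1.        ]]), 'origin': array([0.45067498, 0.05209682, 1.23045218]), 'rotation': array([ 0.05006233, -0.70484648,  0.70593725, -0.04835085])}
scene {'camera_matrix': array([[398.94162353,   0.        , 280.16316682],
       [  0.        , 398.94162353, 212.07624313],
       [  0.        ,   0.        ,   1.        ]]), 'origin': array([ 1.00445004, -0.63280271,  0.60405689]), 'rotation': array([-0.45220131,  0.85307199,  0.23294916, -0.11626194])}
{'camera_matrix': array([[334.46693039,   0.        , 278.77600699],
       [  0.        , 334.46693039, 208.14331884],
       [  0.        ,   0.        ,   1.        ]]), 'mount': array([[ 9.99999989e-01, -1.41871767e-04,  5.28987186e-05,
         2.93517740e-04],
       [-9.43569501e-05, -3.10673790e-01,  9.50516590e-01,
        -1.45322531e-01],
       [-1.18417222e-04, -9.50516584e-01, -3.10673800e-01,
         8.15454471e-02],
       [ 0.00000000e+00,  0.00000000e+00,  0.00000000e+00,
         1.00000000e+00]])}
{'time': 0.1, 'qpos': array([-1.47928059e+00,  1.81427136e-01,  1.60789193e+00, -3.10572360e-05,
        1.35380197e+00, -2.06319688e-01]), 'qd': array([-0.00235458, -0.00075248, -0.00268545, -0.00063644,  0.00035739,
       -0.00154348]), 'effort': array([ 1.03445007e-03, -4.34817338e+01, -3.42695260e+01,  7.04429671e-02,
        3.39847722e-02, -4.29178613e-05]), 'tool_pos': array([ 0.16868689, -0.54920134,  0.23793028]), 'eef_rot': array([ 0.56904757, -0.56825506,  0.42064768, -0.41991258]), 'contact_force': array([-0.44335608,  0.04409843,  0.37838039]), 'moment': array([-0.05216566,  0.00488806, -0.01282846]), 'finger_gap': 0.08785188819367702}
```

View pics/top0.png

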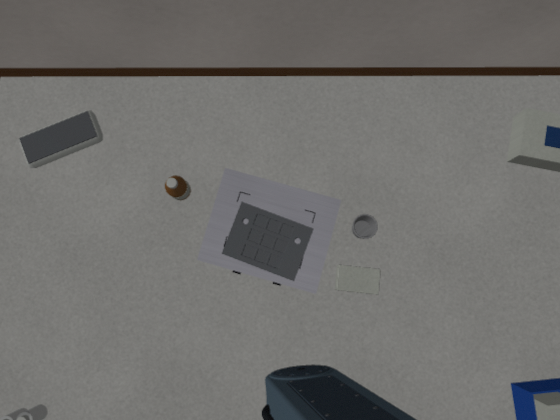

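View pics/scene0.png

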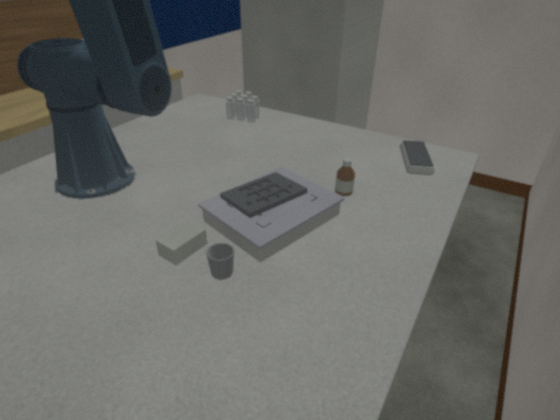

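The top view shows the shaker with its deck corners near (225,168), (341,200) and (200,262), rotated about 0.25 rad. The plate spans roughly (222..314, 202..280), with holes at (246,222) and (297,241). The far corner marks are at (239,192) and (315,212). Next I'll take measurements.

```bash
cat > h.py <<'E'
import numpy as np, cv2
from scipy.spatial.transform import Rotation as R
from plant import robot
def rot(q): return R.from_quat(q,scalar_first=True)
def cam(name):
    """picture + K, origin, rotation matrix in world"""
    c=robot.calibration(name)
    if name=="wrist":
        o=robot.get_obs(); T=np.eye(4); T[:3,:3]=rot(o["eef_rot"]).as_matrix(); T[:3,3]=o["tool_pos"]; T=T@c["mount"]
    else:
        T=np.eye(4); r=np.asarray(c["rotation"]); T[:3,:3]=rot(r).as_matrix() if r.size==4 else r; T[:3,3]=c["origin"]
    return robot.camera(name),c["camera_matrix"],T
def ray(px,K,T,z):
    px=np.atleast_2d(px).astype(float); d=np.c_[(px-K[:2,2])/[K[0,0],K[1,1]],np.ones(len(px))]@T[:3,:3].T
    o=T[:3,3]; return o+d*((z-o[2])/d[:,2])[:,None]
def proj(p,K,T):
    q=(np.atleast_2d(p)-T[:3,3])@T[:3,:3]; return q[:,:2]/q[:,2:]*[K[0,0],K[1,1]]+K[:2,2]
E
python3 - <<'E'
from h import *
im,K,T=cam("top")
print(np.round(T,3))
hsv=cv2.cvtColor(im,cv2.COLOR_RGB2HSV)
print("deck",im[180,240],im[250,212],"counter",im[300,250],"plate",im[215,290],"hole",im[222,246],im[241,297])
g=cv2.cvtColor(im,cv2.COLOR_RGB2GRAY)
m=(g<100).astype(np.uint8); m[:195]=0;m[292:]=0;m[:,:215]=0;m[:,325:]=0
m=cv2.morphologyEx(m,cv2.MORPH_CLOSE,np.ones((3,3)));m=cv2.morphologyEx(m,cv2.MORPH_OPEN,np.ones((7,7)))
cs=max(cv2.findContours(m,0,1)[0],key=cv2.contourArea)
r=cv2.minAreaRect(cs); print("plate rect",r, cv2.boxPoints(r), ray(cv2.boxPoints(r),K,T,.077).round(4), )
a,b,cx,cy=150,310,190,350
cv2.imwrite("pics/top1.png",cv2.resize(im[160:305,190:350,::-1],None,fx=5,fy=4.1*5/4.1,interpolation=cv2.INTER_CUBIC)[:600])
E
```

```text
[[-1.00e-03 -9.90e-01  1.39e-01  4.51e-01]
 [-1.00e+00  2.00e-03  2.00e-03  5.20e-02]
 [-3.00e-03 -1.39e-01 -9.90e-01  1.23e+00]
 [ 0.00e+00  0.00e+00  0.00e+00  1.00e+00]]
deck [114 113 119] [119 118 124] counter [124 124 121] plate [116 115 121] hole [120 120 125] [117 117 122]
plate rect ((267.2760314941406, 240.6990203857422), (80.53572845458984, 56.57218551635742), 20.72555923461914) [[219.60382 252.90413]
 [239.62427 199.99295]
 [314.94824 228.49391]
 [294.9278  281.4051 ]] [[ 0.5093  0.2069  0.077 ]
 [ 0.6334  0.1619  0.077 ]
 [ 0.5658 -0.0147  0.077 ]
 [ 0.4437  0.0325  0.077 ]]
```

View pics/top1.png

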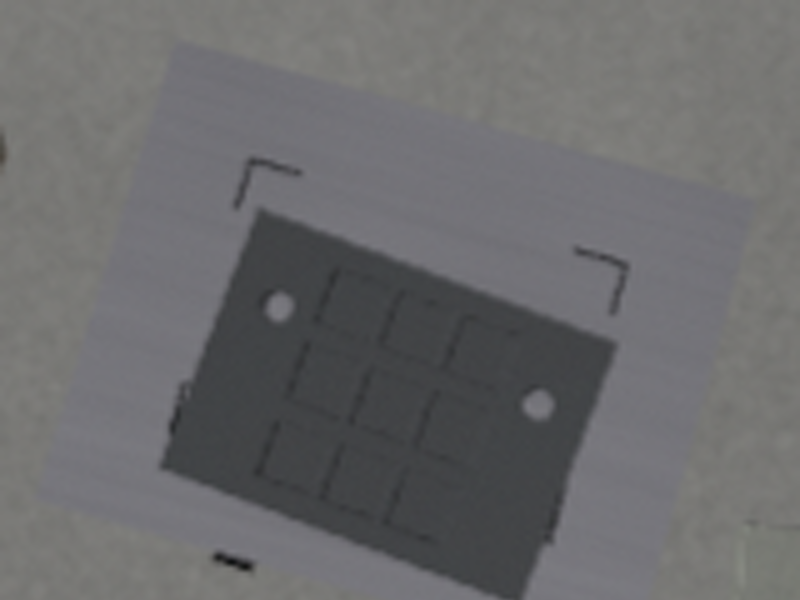

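```bash
cat >> h.py <<'E'
def S_from(pL,pR):  # far mark corners (world xy) -> deck frame
    y=(pL-pR)[:2]; y/=np.linalg.norm(y); x=np.array([y[1],-y[0]]); return x,y,((pL+pR)[:2]/2-0.067*x)
E
python3 - <<'E'
from h import *
_,K,T=cam("top")
f=lambda l: np.array(l)/5+[190-.4,160-.4]
mk=ray(f([(250,160),(628,265)]),K,T,.06); x,y,c=S_from(*mk)
print("marks",mk.round(4),"dist(.184)",np.linalg.norm(mk[0]-mk[1]))
print("yaw",np.arctan2(x[1],x[0]),"centre",c)
d=ray(f([(175,40),(755,200),(38,495)]),K,T,.06); print("deck corners in S (+.115,+-.145):",((d[:,:2]-c)@np.c_[x,y]).round(4))
h=ray(f([(279,306),(538,404)]),K,T,.076); print("hole dist(.13)",np.linalg.norm(h[0]-h[1])); hs=(h[:,:2]-c)@np.c_[x,y]; print("holes in S (target .025,+-.065)",hs.round(4))
pc=f([(260,208),(617,343),(162,468),(520,600)])
pw=np.r_[ray(pc[:2],K,T,.082),ray(pc[2:],K,T,.074)]; print("plate corners S",((pw[:,:2]-c)@np.c_[x,y]).round(4))
n=hs[0]-hs[1]; print("rel yaw",np.arctan2(-n[0],n[1]))
print("bystanders S",((ray([(176,195),(365,230),(358,280)],K,T,.03)[:,:2]-c)@np.c_[x,y]).round(3))
E
```

```text
marks [[ 0.6565  0.1638  0.06  ]
 [ 0.6055 -0.0167  0.06  ]] dist(.184) 0.18753896723208013
yaw -0.275518818749384 centre [0.56649919 0.09180331]
deck corners in S (+.115,+-.145): [[ 0.1135  0.1452]
 [ 0.1136 -0.1439]
 [-0.1132  0.1445]]
hole dist(.13) 0.12957008632430217
holes in S (target .025,+-.065) [[ 0.0018  0.0588]
 [-0.0096 -0.0702]]
plate corners S [[ 0.0432  0.0797]
 [ 0.0272 -0.098 ]
 [-0.0855  0.0901]
 [-0.0989 -0.0865]]
rel yaw -0.08846772993263036
bystanders S [[ 0.021  0.246]
 [ 0.063 -0.222]
 [-0.058 -0.236]]
```

```bash
cat >> h.py <<'E'
X,Y,C=S_from(np.array([ 0.6565,0.1638]),np.array([ 0.6055,-0.0167])); YAW=np.arctan2(X[1],X[0])
def W(sx,sy,z): return np.r_[C+sx*X+sy*Y,z]
def toS(p): return np.atleast_2d(p)[:,:2]@np.c_[X,Y]-C@np.c_[X,Y]
def ori(a):  # tool down, tool z (camera side) along deck-frame angle a
    a+=YAW; z=np.array([np.cos(a),np.sin(a),0]); y=np.array([0,0,-1.]); x=np.cross(y,z)
    return R.from_matrix(np.c_[x,y,z]).as_quat(scalar_first=True)
def st(tag=""):
    o=robot.get_obs(); print(tag,"t%.1f"%o["time"],"S",toS(o["tool_pos"])[0].round(4),"z %.4f"%o["tool_pos"][2],"F",o["contact_force"].round(1),"gap %.3f"%o["finger_gap"],"q6 %.2f"%o["qpos"][5])
def shot(name,fn,crop=None):
    im,K,T=cam(name); cv2.imwrite(fn,im[:,:,::-1]); return im,K,T
E
python3 - <<'E'
from h import *
for a in(0,np.pi,np.pi/2,-np.pi/2): print(a,robot.inverse_kinematics(W(-.13,-.003,.2),ori(a)),robot.inverse_kinematics(W(-.03,-.13,.2),ori(a)))
robot.reach(W(-.13,-.003,.2),ori(0)); st("above")
print("stop?",robot.move_straight(W(-.125,-.003,.066),threshold=8)); st("down")
shot("wrist","pics/w1.png")
E
```

```text
0 [ 1.45595819e-02 -4.76670602e-02  1.93116217e+00 -4.44089210e-16
  1.25809754e+00  1.86072625e+00] [-2.86502077e-01  5.83867082e-02  1.82457104e+00 -4.44089210e-16
  1.25863491e+00  1.55966459e+00]
3.141592653589793 [ 1.45595819e-02 -4.76670602e-02  1.93116217e+00 -4.44089210e-16
  1.25809754e+00 -1.28086641e+00] [-2.86502077e-01  5.83867082e-02  1.82457104e+00 -4.44089210e-16
  1.25863491e+00 -1.58192807e+00]
1.5707963267948966 [ 1.45595819e-02 -4.76670602e-02  1.93116217e+00 -4.44089210e-16
  1.25809754e+00  2.89929919e-01] [-2.86502077e-01  5.83867082e-02  1.82457104e+00 -4.44089210e-16
  1.25863491e+00 -1.11317394e-02]
-1.5707963267948966 [ 1.45595819e-02 -4.76670602e-02  1.93116217e+00 -4.44089210e-16
  1.25809754e+00 -2.85166273e+00] None
above t2.8 S [-0.1296 -0.0034] z 0.2001 F [ 0.1  0.2 -0. ] gap 0.088 q6 1.86
stop? False
down t3.8 S [-0.1243 -0.0029] z 0.0667 F [ 0.4  0.1 -0.1] gap 0.088 q6 1.86
```

View pics/w1.png

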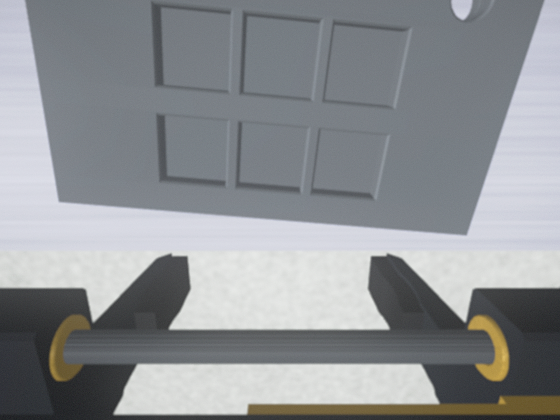

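The wrist view shows both fingertips (178,258) and (380,258) free in front of the plate's near edge, which runs from (60,202) to (468,235). The right end of the plate is nearer the hand, as measured. Next is a fence push to square it up.

```bash
python3 - <<'E'
from h import *
print(robot.move_straight(W(-.091,-.003,.0655),max_speed=.03,threshold=25)); st("push1")
robot.move_straight(W(-.096,-.003,.0655),max_speed=.03); st()
shot("wrist","pics/w2.png");shot("top","pics/t2.png")
E
```

```text
False
push1 t5.2 S [-0.091 -0.003] z 0.0655 F [-1.3 -0.8  0.4] gap 0.088 q6 1.84
 t5.5 S [-0.0959 -0.0028] z 0.0657 F [ 0.1  0.1 -0.3] gap 0.088 q6 1.84
```

View pics/w2.png

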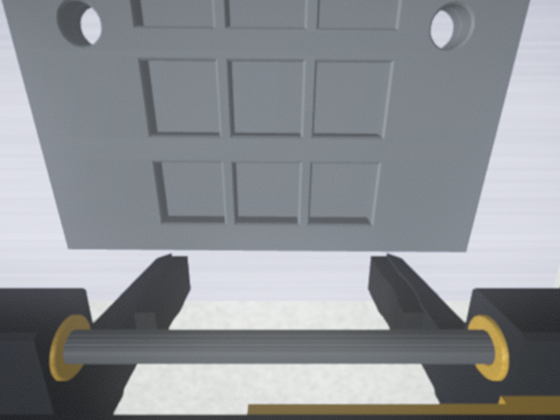

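The near edge now runs parallel to the fingers, from (68,249) to (467,251). The hole rims are at about (79,24) and (452,26).

```bash
python3 - <<'E'
from h import *
_,K,T=cam("wrist")
print("edge",toS(ray([(68,249),(467,251)],K,T,.0745)).round(4)); h=toS(ray([(79,24),(452,26)],K,T,.081)); print("holes",h.round(4),"dist",np.linalg.norm(h[0]-h[1]))
E
```

```text
edge [[-0.078   0.0916]
 [-0.079  -0.0871]]
holes [[ 0.0105  0.0666]
 [ 0.0099 -0.0629]] dist 0.12946080438789587
```

The holes sit about 2 mm off in y, which is within capture range, and 15 mm short in x. I'll push on with the fence until the force rises.

```bash
python3 - <<'E'
from h import *
for x in(-.085,-.081,-.079,-.077,-.0755,-.074):
    s=robot.move_straight(W(x,.002,.0655),max_speed=.02,threshold=10); st(x)
    if s: print("stop"); break
x=toS(robot.get_obs()["tool_pos"])[0][0]
robot.move_straight(W(x-.006,.002,.0655),max_speed=.03); st()
shot("wrist","pics/w3.png");shot("top","pics/t3.png")
E
```

```text
-0.085 t6.4 S [-0.0849  0.002 ] z 0.0654 F [-0.8 -0.2 -0.5] gap 0.088 q6 1.84
-0.081 t6.7 S [-0.0805  0.0021] z 0.0656 F [-0.3 -0.5 -0.5] gap 0.089 q6 1.84
-0.079 t7.0 S [-0.0783  0.0021] z 0.0657 F [-0.4 -0.3 -0.2] gap 0.088 q6 1.84
-0.077 t7.2 S [-0.0766  0.002 ] z 0.0656 F [-0.5 -0.3  0.6] gap 0.088 q6 1.84
-0.0755 t7.5 S [-0.0756  0.0019] z 0.0654 F [-0.3 -0.8  0.9] gap 0.088 q6 1.84
-0.074 t7.7 S [-0.0746  0.0019] z 0.0653 F [-4.   0.5  2.8] gap 0.088 q6 1.84
 t8.1 S [-0.0803  0.0021] z 0.0657 F [0.3 0.4 0.8] gap 0.088 q6 1.84
```

View pics/w3.png

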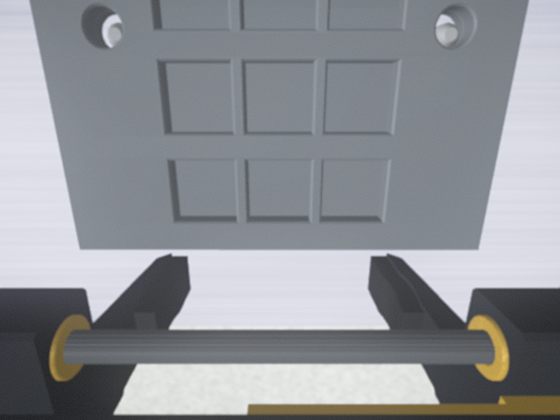

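Both pins now show inside their holes, at (115,35) and (447,33), and the plate looks lower. I'll raise the hand and check that it is flat.

```bash
python3 - <<'E'
from h import *
_,K,T=cam("wrist")
for z in(.074,.081):
    h=toS(ray([(102,26),(457,26)],K,T,z)); print(z,h.round(4),np.linalg.norm(h[0]-h[1]))
print("edge .074",toS(ray([(80,249),(479,249)],K,T,.074)).round(4))
robot.move_straight(W(-.10,.002,.0657),max_speed=.08)
robot.move_straight(W(-.10,.002,.2),max_speed=.15); robot.move_straight(W(-.09,.002,.2)); st()
im,K,T=shot("wrist","pics/w4.png")
print("pins px",proj([W(.025,.065,.068),W(.025,-.065,.068)],K,T).round(),"outline px",proj([W(a,b,.074) for a,b in((.065,.09),(.065,-.09),(-.065,-.09),(-.065,.09))],K,T).round(1).tolist())
E
```

```text
0.074 [[ 0.0267  0.0669]
 [ 0.0267 -0.063 ]] 0.1299329337281539
0.081 [[ 0.0254  0.0636]
 [ 0.0254 -0.0597]] 0.12329649765506019
edge .074 [[-0.0627  0.0914]
 [-0.0627 -0.0877]]
 t9.9 S [-0.0901  0.0018] z 0.1991 F [-0.6 -0.7 -0.7] gap 0.088 q6 1.85
pins px [[195.  52.]
 [367.  52.]] outline px [[152.6, -11.9], [410.0, -12.1], [390.7, 171.0], [171.4, 171.1]]
```

View pics/w4.png

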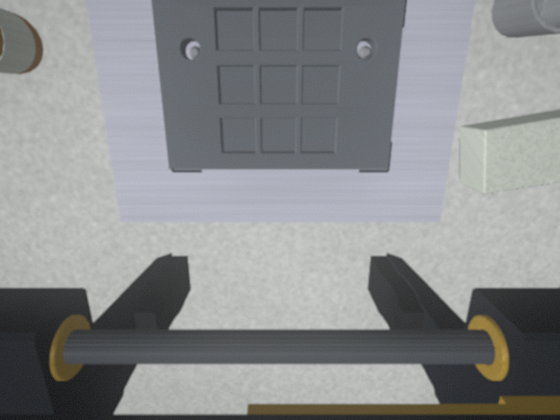

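The pins stand inside both holes, at (193,49) and (365,48). The near corner marks frame the plate evenly, and the hole spacing fits 130 mm only at z = 74 mm, so the plate is flat. I'll back off and do one last overhead check.

```bash
python3 - <<'E'
from h import *
robot.reach(np.array([.25,-.42,.3]),ori(0)); st()
im,K,T=cam("top"); old=cv2.imread("pics/top0.png")[:,:,::-1]
d=(cv2.absdiff(im,np.ascontiguousarray(old)).max(2)>18).astype(np.uint8)
for n,(x,y,w,h) in dict(bottle=(158,165,36,40),carton=(330,258,55,40),pot=(348,208,34,35)).items(): print(n,"changed px",d[y:y+h,x:x+w].sum())
print("pins/outline px crop", ((proj([W(a,b,.074) for a,b in((.065,.09),(.065,-.09),(-.065,-.09),(-.065,.09))],K,T)-[190,160])*5).round().tolist())
cv2.imwrite("pics/t4.png",cv2.resize(im[160:280,190:350,::-1],None,fx=5,fy=5,interpolation=cv2.INTER_CUBIC))
E
```

```text
t12.1 S [-0.165  -0.5779] z 0.2998 F [ 0.6 -0.7 -0.4] gap 0.088 q6 0.57
bottle changed px 0
carton changed px 0
pot changed px 0
pins/outline px crop [[252.0, 159.0], [619.0, 261.0], [545.0, 529.0], [173.0, 424.0]]
```

View pics/t4.png

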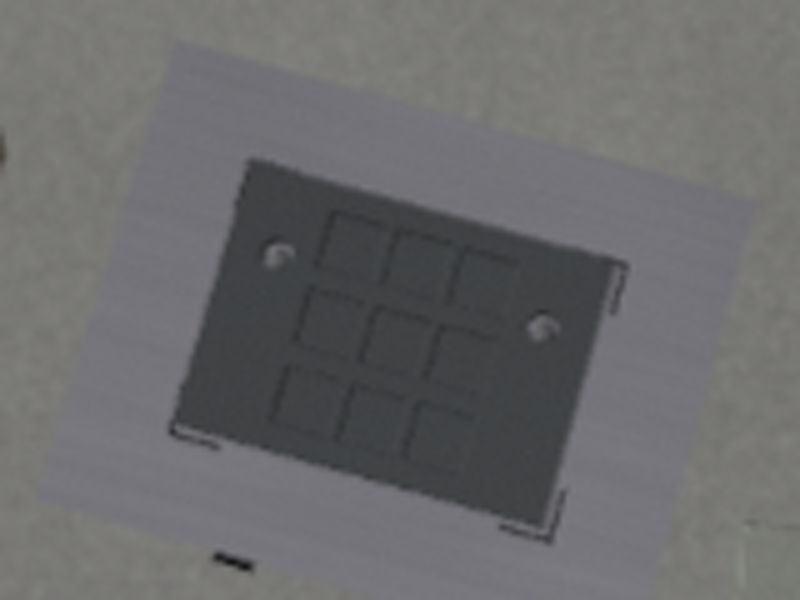

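From above, the outline matches the home outline to within about 2 mm and the pins sit in the holes. None of the three bystanders changed a pixel. I'll take one oblique look for flatness before handing in.

```bash
python3 - <<'E'
from h import *
im,K,T=cam("scene")
p=proj([W(a,b,z) for z in(.060,.074) for a,b in((.067,.091),(.067,-.088),(-.063,-.088))],K,T); print(((p-[190,160])*5).round().tolist())
cv2.imwrite("pics/s4.png",cv2.resize(im[160:270,190:350,::-1],None,fx=5,fy=5,interpolation=cv2.INTER_CUBIC))
E
```

```text
[[629.0, 190.0], [369.0, 333.0], [193.0, 219.0], [630.0, 167.0], [368.0, 308.0], [191.0, 195.0]]
```

View pics/s4.png

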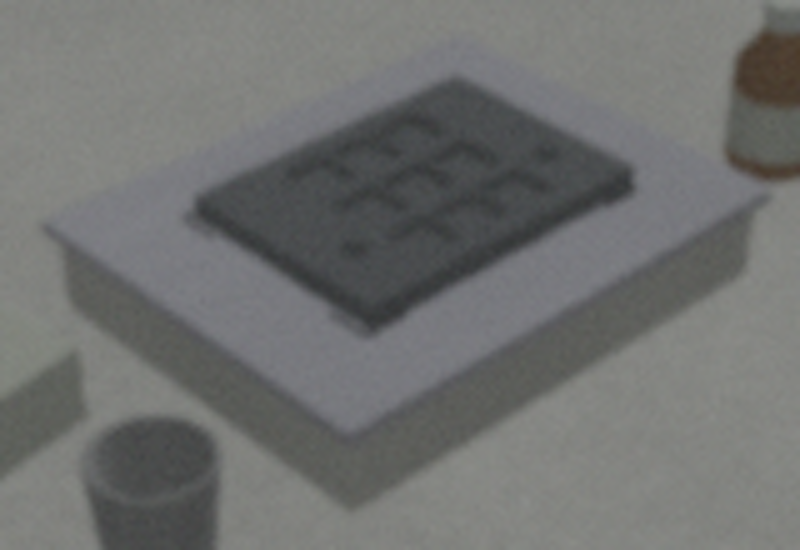

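The plate lies flat: its edges meet the deck with no gap, and the corners at (633,168) and (372,308) match the z = 74 mm prediction.

```bash
python3 -c "
from plant import robot
print(robot.finish_job())"
```

```text
the job is handed in; nothing more can be done
None
```

The plate is seated on both pins and lies flat, and I handed the job in at about 12 s on the robot's clock. I squared it up by pushing its near edge with the two open fingertips, then pushed it about 15 mm further until both holes dropped over the pins. The hand was then moved well clear.

- **Seating:** the pins stand inside both holes in the wrist and top views. In the wrist view the hole spacing comes out at 129.9 mm when the plate's top is taken at 74 mm, the flat height. It would be 123 mm if the plate were still propped.
- **Flatness:** in the oblique view the plate's corners match the flat prediction and its edges meet the deck with no gap.
- **Offset:** by my measurements the plate sits about 2 mm towards +x and +y of the nominal centre. That is about the play of the holes plus the 2 mm calibration error.
- **Bystanders:** the bottle, carton and pot show no change in the top picture.
- **Forces:** contact force readings stayed at about 5 N or less.

No check failed. The only small mismatch was the far corner marks' spacing, which measured 187.5 mm against the expected 184 mm.

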